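Free a stuck dry-bath block

TASK

The metal block has stuck in its well in the dry-block heater and I want to wipe the well out. Take the flat cover off the heater and lean it at a slant against the wooden bottle carrier, one edge on the bench, and let go of it; then take the block by its red handle and rock it left and right several times, easing it upwards, until it frees - do not drag the heater up off the bench with a straight pull. Finish while still holding the block level just clear above its well (no more than about 3 cm up), and leave the other things on the bench where they are.

Things in the scene. Friction and masses are not known exactly. Their poses are not given: they have to be found in the camera images.
- bench: black bench top; its surface is at z = 0
- heater: loose dry-block heater, 2.2 kg, grey box 200 (its x) by 190 (its y) by 115 mm high on rubber feet; origin at the centre of its underside, z up, +y is its left; control panel on the -x side. Its top has an open chamber, inside 115 (x) by 140 (y) mm and 55 mm deep, centred 20 mm to +x of the origin, at first hidden by the cover. It is only held down by its weight: about 22 N upwards on it lifts it
- well (a point): centre of the well's mouth, on the chamber floor, 60 mm above the heater's underside; mouth 63 (heater x) by 39 mm (heater y), well 46 mm deep; axes as the heater's. Two copper spring plates in it, 9 to 23 mm below the mouth, clamp the block in y with 25 N a side, so friction holds it against 25 to 35 N of straight pull
- block: aluminium block, two rows of dark bores on top, 60 (its x) by 30 (its y) by 55 mm high, 0.3 kg (varies); origin at the centre of its underside, axes as the heater's when seated; its lowest 23 mm are 25 mm wide and not clamped
- block_handle (a point): middle of the block's red round handle bar, 8 mm thick, along block x, 44 mm free between posts, 90 mm above the block's underside, 35 above its top, seated 11 mm below the chamber's rim. Rocked (handle 8 to 13 mm to +y, then -y, turning about a point 60 mm below it) the block creeps up 1 to 2 mm a swing; loose after rising 14 mm, its underside level with the mouth after 46 mm
- block_foot (a point): centre of the block's underside
- cover: flat white cover plate, 140 (its x) by 165 (its y) by 6 mm, 0.26 kg (varies), lying loose on the heater's top over the chamber; origin at the centre of its underside
- cover_handle (a point): middle of the cover's blue round handle bar, 12 mm thick, along the cover's y, 60 mm free between its posts, 38 mm above the cover's underside at its centre
- carrier: fixed, heavy wooden bottle carrier, an open tray 96 (its x) by 230 (its y) by 52 mm high, walls 8 mm thick, with three 115 mm high bottles standing 32 mm behind the outside of its -x wall; origin at the centre of its underside; its long -x wall looks towards the robot with free bench before it
- beaker: glass beaker, 64 mm across, 85 mm high, bystander; origin at its underside
- weight: brass weight, 32 mm across, 48 mm high, bystander; origin at its underside
- spatula: lab spatula lying flat, yellow grip and steel blade, 170 mm long, 8 mm high, bystander; origin near its middle
- flask: green conical flask, 74 mm across, 102 mm high, bystander; origin at its underside
Things that resemble listed ones, but are neither listed nor needed, are in the scene too. There is more than one size of the cover; the job needs the larger.

How it is judged:
By the outcome, as a careful person would: the job done as asked, in the order asked, and still so for the second after the job is handed in, while the arm keeps its last pose, push and grip.
It also fails if it takes over 67 s, if anything falls off the work surface, if the arm or the gripper's body presses on something with over 40 N, if the wrist force passes 120 N, or if a joint passes its speed limit or range.

ROBOT

A 6-joint arm with a two-finger parallel gripper is mounted at the origin on the work surface. World frame = base frame: x ahead of the robot, y to its left, z up, the work surface at z = 0. Lengths are in mm, angles in rad, forces in N, time in s.
With the tool pointing down it reaches from about 225 to 875 mm from the base axis. Payload 3.4 kg.
Tool frame: the origin (TCP) lies between the finger pads; the fingertips stand 14 mm ahead of it and the grasp point (between the pads) lies 5 mm behind it; y points along the fingers, x is the direction in which the jaws open and shut, and the axes are right-handed (so a half turn about y gives the same grasp; the last joint's range is limited). The gripper opens to 85 mm and grips with 20 to 120 N. Pads are 22 mm wide; open, the fingers measure 114 mm over their backs; the gripper's body (76 mm by 85 mm) begins 54 mm behind the grasp point. The pads swing forward as they close: fully open they stand 13 mm farther back than shut.
Start: joints at [-1.232, 0.276, 1.505, -0, 1.361, -0.121], TCP at [255.171, -515.315, 245.328] pointing down, gripper open.
Joint ranges: [-2.89, 2.89], [-0.75, 2.08], [0.22, 2.7], [-1.18, 4.32], [0.11, 2.71], [-2.7, 2.7]. Speed limits (rad/s): [2.57, 2.57, 3.14, 3.14, 3.14, 3.14].

INTERFACE

Orientations are given as a rotation vector (axis times angle).
In Python, from workcell import ctrl gives the robot as it stands.
- The arm moves only by the tool play_rows, never from a script. Its argument "motion" is a list of rows, each an object with "translation": the shift along the tool's x, y, z as a fraction of full scale, a list of three; "rotation": the turn, a rotation vector about the tool's x, y, z as a fraction of full scale, a list of three; "hand": the opening, from -1 (shut) to 1 (fully open). A call has 1 to 8 rows; each row shifts and turns the pose as measured when the row begins, along the tool's axes as they then stand; what a row does not reach is not made up. Full scale, the value 1, is 0.25 m for a shift and 60 degrees for a turn. A row lasts 1/12 s, in which the tool goes at most 41.7 mm and 7.16 degrees, less where a joint would pass 70% of its speed; a pose out of reach is approached as far as the arm can. A call with a number of a shift or a turn outside -1 to 1 is refused whole. A call with a gripper value outside its range is refused whole. The fingers move at their own pace and stop on an object; the grip force is fixed at half the most. Time passes only in rows, so rows that do not move let the fingers close. It gives the time, the measured TCP pose, the force and the opening at its end, in the units of the state.
- ctrl.state(): the state, without advancing time (a new reading comes with each control period).
- ctrl.read_camera(name): name is "scene" or "top"; returns a dict with "img" (480x640x3 uint8, blue, green, red), "camera_matrix" (3x3 intrinsics, pixels), "cam_to_world" (4x4, takes a point from camera to world coordinates). Camera axes: x right, y up, looking along -z (the intrinsics and any distortion apply to the point x, -y, -z); pixel columns grow to the right and rows downward; lengths in mm; the calibration is good to about 2 mm. A picture is of the moment at which its call begins. There is no depth.
- ctrl.finish_job(): hands the job in, once; it reports no verdict.
The state is a dict: "time": time; "qpos": joint angles; "joint_velocities": joint speeds; "joint_efforts": joint torques, N m; "tool_pos": TCP position; "tcp_rot": TCP orientation; "force": force on the tool from outside, world axes, zero at the start; "torque": the same for the moment, N m; "width": opening from 0.0 (shut) to 1.0 (fully open).
Only numpy, scipy, OpenCV 4.12 (cv2) and the standard library are available. Lean on these libraries where they do the work, as an engineer would, in place of code of your own. Each camera call takes 0.05 s, during which the arm holds its last target.

## Working session

There is one attempt and no reset: what is moved stays moved. The work goes in short steps, Python scripts to look and compute and a tool call to move; the robot and the scene stay as the last step left them, time stands still between calls to the robot, and variables do not carry over. Pictures are saved under pics/ and viewed, and the job is handed in when it is done.

Besides the shell and the picture viewer there is one more tool, called after "Request:" as name([rows], argument=value, ...), one row to a line, values as JSON. play_rows: Moves the arm, as the interface text tells. Its arguments: {"type":"object","properties":{"motion":{"type":"array","items":{"type":"object","properties":{"translation":{"type":"array","items":{"type":"number"}},"rotation":{"type":"array","items":{"type":"number"}},"hand":{"type":"number"}}}}},"required":["motion"]}

```bash
ls; mkdir -p pics; python3 - <<'E'
from workcell import ctrl
import cv2,json,numpy as np
np.set_printoptions(suppress=True,precision=4)
for n in("scene","top"):
    c=ctrl.read_camera(n); cv2.imwrite(f"pics/{n}0.png",c["img"]); print(n,c["camera_matrix"],c["cam_to_world"],[k for k in c])
print(ctrl.state())
E
```

```text
pics
scene [[514.3815   0.     311.8898]
 [  0.     514.3815 236.2152]
 [  0.       0.       1.    ]] [[   0.8599   -0.3068    0.408   968.9768]
 [   0.5102    0.5411   -0.6684 -570.8195]
 [  -0.0158    0.783     0.6218  764.8795]
 [   0.        0.        0.        1.    ]] ['img', 'camera_matrix', 'cam_to_world']
top [[602.319    0.     327.0701]
 [  0.     602.319  246.2072]
 [  0.       0.       1.    ]] [[   0.0156    0.9919   -0.1263  353.493 ]
 [  -0.9999    0.015    -0.0055  119.9618]
 [  -0.0036    0.1264    0.992  1346.4189]
 [   0.        0.        0.        1.    ]] ['img', 'camera_matrix', 'cam_to_world']
{'time': 0.1, 'qpos': array([-1.232 ,  0.2766,  1.506 , -0.    ,  1.3607, -0.121 ]), 'joint_velocities': array([-0.0001, -0.0014, -0.0049,  0.0001, -0.0012, -0.0019]), 'joint_efforts': array([  0.0022, -41.7699, -24.6405,  -0.0001,   0.0058,  -0.    ]), 'tool_pos': array([ 254.9954, -514.8485,  244.5103]), 'tcp_rot': array([-1.3912,  0.8652, -0.863 ]), 'force': array([-0.4093,  0.2167,  0.5923]), 'torque': array([-0.0354, -0.0121, -0.0267]), 'width': 1.0014572579217549}
```

View pics/scene0.png

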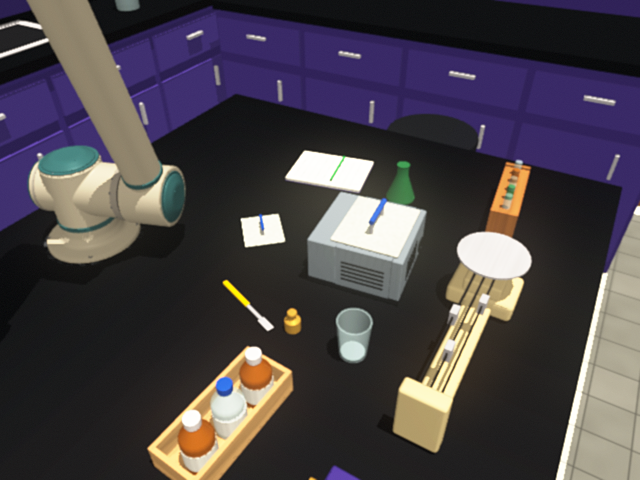

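View pics/top0.png

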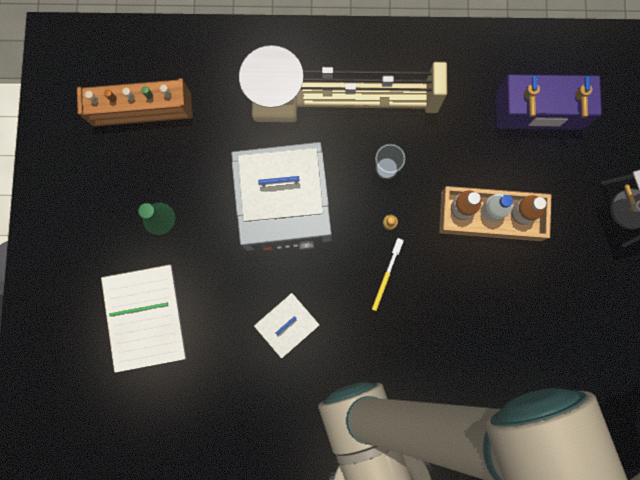

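```bash
python3 - <<'E'
import cv2
t=cv2.imread("pics/top0.png");s=cv2.imread("pics/scene0.png")
cv2.imwrite("pics/c1.png",cv2.resize(t[130:260,220:345],None,fx=4.6,fy=4.6,interpolation=cv2.INTER_CUBIC))
cv2.imwrite("pics/c2.png",cv2.resize(t[170:320,365:565],None,fx=4,fy=4,interpolation=cv2.INTER_CUBIC))
cv2.imwrite("pics/c3.png",cv2.resize(s[185:300,300:440],None,fx=5,fy=5,interpolation=cv2.INTER_CUBIC))
E
```

```text
(no output)
```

View pics/c1.png

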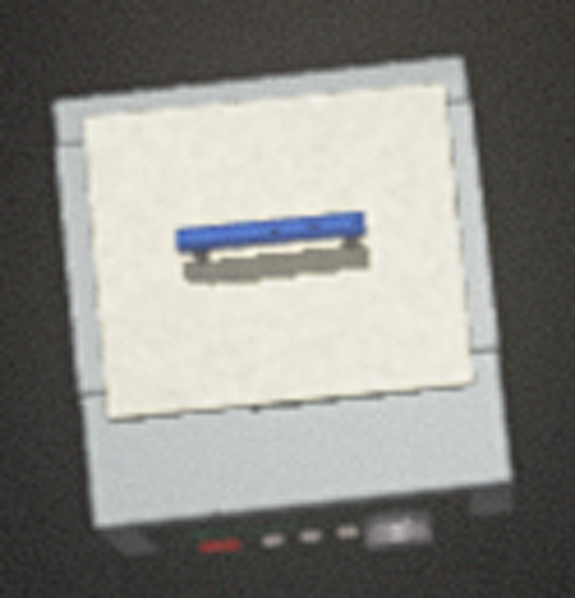

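View pics/c2.png

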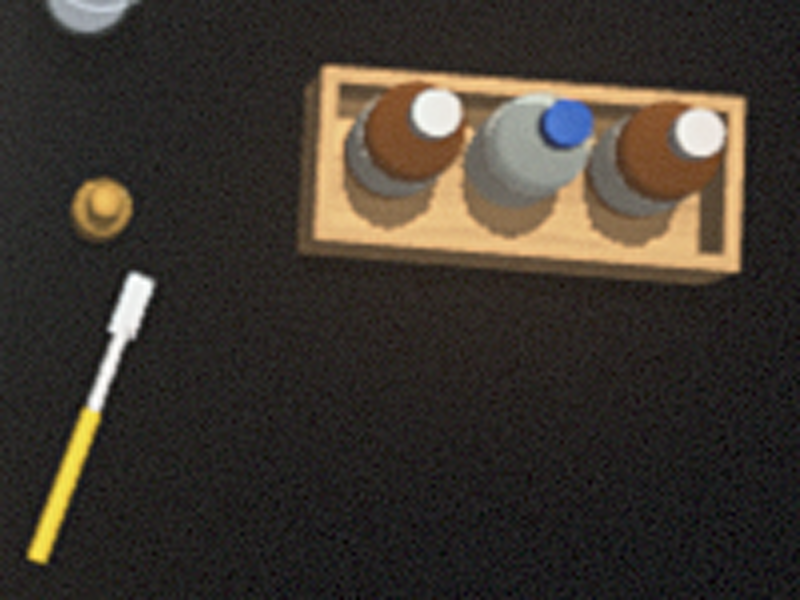

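View pics/c3.png

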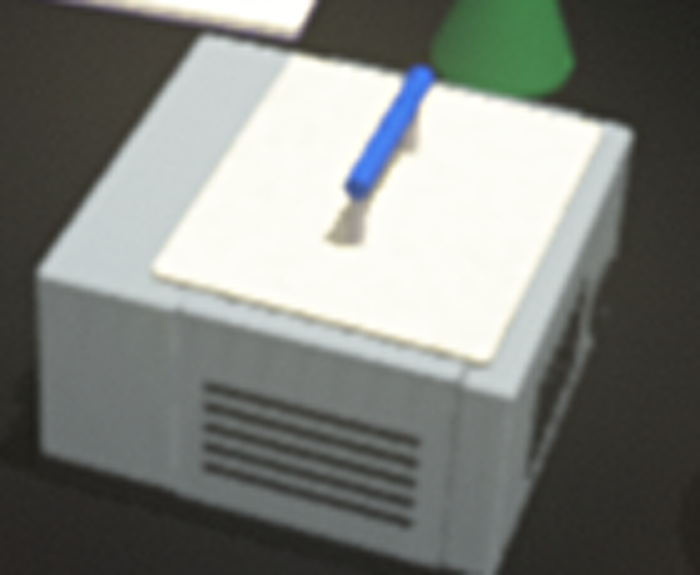

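```bash
cat > h.py <<'E'
import numpy as np, cv2
from scipy.spatial.transform import Rotation as R
K={}; T={}
K['scene']=np.array([[514.3815,0,311.8898],[0,514.3815,236.2152],[0,0,1]])
T['scene']=np.array([[0.8599,-0.3068,0.408,968.9768],[0.5102,0.5411,-0.6684,-570.8195],[-0.0158,0.783,0.6218,764.8795]])
K['top']=np.array([[602.319,0,327.0701],[0,602.319,246.2072],[0,0,1]])
T['top']=np.array([[0.0156,0.9919,-0.1263,353.493],[-0.9999,0.015,-0.0055,119.9618],[-0.0036,0.1264,0.992,1346.4189]])
def ray(cam,uv):
    k=K[cam];d=np.array([(uv[0]-k[0,2])/k[0,0],-(uv[1]-k[1,2])/k[1,1],-1])
    return T[cam][:,3],T[cam][:,:3]@d
def atz(cam,uv,z):
    o,d=ray(cam,uv);return o+d*(z-o[2])/d[2]
def proj(cam,p):
    c=T[cam][:,:3].T@(np.asarray(p,float)-T[cam][:,3]);k=K[cam]
    return np.array([k[0,0]*c[0]/-c[2]+k[0,2],k[1,1]*-c[1]/-c[2]+k[1,2]])
E
python3 - <<'E'
from h import *
np.set_printoptions(suppress=True,precision=1)
def crop(pts,u0,v0,f): return [((x+.5)/f-.5+u0,(y+.5)/f-.5+v0) for x,y in pts]
def show(n,cam,p,z):
    q=np.array([atz(cam,i,z) for i in p]); print(n,cam); print(q[:,:2], 'mean',q[:,:2].mean(0))
    e=[q[(i+1)%len(q)]-q[i] for i in range(len(q))]; print(' len',np.array([np.linalg.norm(x) for x in e]),'ang',np.degrees([np.arctan2(x[1],x[0]) for x in e]))
h=crop([(53,100),(463,57),(512,482),(96,527)],220,130,4.6); show('heater','top',h,115)
c=crop([(83,117),(445,84),(473,381),(107,418)],220,130,4.6); show('cover','top',c,121)
b=crop([(178,239),(364,222)],220,130,4.6); show('handle','top',b,153)
h=crop([(203,36),(632,133),(515,398),(40,272)],300,185,5); show('heater','scene',h,115)
c=crop([(290,53),(604,127),(492,362),(152,272)],300,185,5); show('cover','scene',c,121)
b=crop([(425,74),(357,187)],300,185,5); show('handle','scene',b,153)
k=crop([(322,66),(746,98),(740,270),(314,240)],365,170,4); show('carrier','top',k,52)
for n,uv,z in (('weight',(390,222),48),('beaker',(390,161),85),('flask',(155,216),50)): print(n,atz('top',uv,z))
show('spat','top',[(401,240),(375,309)],8)
for n,cam,uv in(('w','scene',(292,316)),('b','scene',(354,320))): print(n,atz(cam,uv,45 if n=='b' else 40))
show('carr','scene',[(153.5,450),(251.5,351.5),(293,378)],52)
E
```

```text
heater top
[[708.4 331.8]
 [731.4 144.6]
 [535.  119.2]
 [511.8 305.5]] mean [621.7 225.3]
 len [188.6 198.1 187.7 198.4] ang [ -83.  -172.6   97.1    7.6]
cover top
[[699.  316.8]
 [716.8 152.4]
 [579.7 137.4]
 [560.4 301.3]] mean [639. 227.]
 len [165.4 137.9 165.  139.4] ang [ -83.8 -173.7   96.7    6.4]
handle top
[[635.3 267.9]
 [644.2 186.2]] mean [639.8 227.1]
 len [82.2 82.2] ang [-83.8  96.2]
heater scene
[[515.7 299.3]
 [712.  323.3]
 [735.5 139.2]
 [539.6 115.7]] mean [625.7 219.4]
 len [197.8 185.6 197.3 185.2] ang [   6.9  -82.7 -173.2   97.4]
cover scene
[[560.2 298.2]
 [702.5 313.3]
 [722.  147.5]
 [582.5 131.5]] mean [641.8 222.6]
 len [143.1 167.  140.4 168.3] ang [   6.1  -83.3 -173.4   97.6]
handle scene
[[636.7 268.6]
 [646.1 183.4]] mean [641.4 226. ]
 len [85.8 85.8] ang [-83.7  96.3]
carrier top
[[ 655.  -129.6]
 [ 640.6 -361.2]
 [ 545.4 -354.9]
 [ 558.4 -124.4]] mean [ 599.9 -242.5]
 len [232.   95.3 230.9  96.7] ang [-93.6 176.3  86.8  -3.1]
weight [574.2  -9.4  48. ]
beaker [700.7  -5.4  85. ]
flask [579.4 504.3  50. ]
spat top
[[540.4 -38.1]
 [385.6  19.3]] mean [463.   -9.4]
 len [165.1 165.1] ang [159.7 -20.3]
w [584.7 -19.6  40. ]
b [693.1  25.7  45. ]
carr scene
[[ 556.5 -354.2]
 [ 574.5 -134.2]
 [ 666.6 -144.6]] mean [ 599.2 -211. ]
 len [220.7  92.7 236.8] ang [  85.3   -6.4 -117.7]
```

```bash
cat >> h.py <<'E'
def rotz(d): return R.from_euler('z',d,degrees=True)
def delta(state,ptgt,Rtgt):
    "shift in tool axes (fraction of 250mm) and rotvec (fraction of 60deg)"
    Rc=R.from_rotvec(state['tcp_rot']); d=Rc.inv().apply(np.asarray(ptgt)-state['tool_pos'])/250
    w=(Rc.inv()*Rtgt).as_rotvec(degrees=True)/60
    return d,w
def jaw(yaw,tilt=0.,sgn=1,axis='x'):
    "tool R: tool y = down, tool x = sgn*object's x (axis x) or y; tilt deg about object's -y"
    o=rotz(yaw)*R.from_euler('y',-tilt,degrees=True)
    x=np.array([1,0,0.]) if axis=='x' else np.array([0,1.,0]); x=x*sgn
    y=np.array([0,0,-1.]); z=np.cross(x,y)
    return o*R.from_matrix(np.c_[x,y,z])
E
python3 - <<'E'
from h import *
from workcell import ctrl
np.set_printoptions(suppress=True,precision=3)
s=ctrl.state(); print(R.from_rotvec(s['tcp_rot']).as_matrix(), s['qpos'])
for sg in(1,-1):
    d,w=delta(s,[640.5,226.5,230],jaw(6.3,0,sg)); print(sg,d,w,w*60)
    d,w=delta(s,[640.5,226.5,230],jaw(7,0,sg,'y')); print(sg,d,w,w*60)
E
```

```text
[[ 0.444 -0.001  0.896]
 [-0.896  0.002  0.444]
 [-0.002 -1.     0.   ]] [-1.232  0.277  1.506 -0.     1.361 -0.121]
1 [-1.973  0.062  2.698] [-0.001 -1.166 -0.001] [ -0.07  -69.957  -0.078]
1 [-1.973  0.062  2.698] [-0.002 -2.678 -0.   ] [  -0.14  -160.657   -0.007]
-1 [-1.973  0.062  2.698] [ 0.001  1.834 -0.001] [  0.086 110.043  -0.077]
-1 [-1.973  0.062  2.698] [ 0.     0.322 -0.002] [ 0.005 19.343 -0.099]
```

Request:
play_rows([
  {"translation": [-0.094,0,0.129],"rotation": [0,0,0],"hand": 1},
  {"translation": [-0.094,0,0.129],"rotation": [0,0,0],"hand": 1},
  {"translation": [-0.094,0,0.129],"rotation": [0,0,0],"hand": 1},
  {"translation": [-0.094,0,0.129],"rotation": [0,0,0],"hand": 1},
  {"translation": [-0.094,0,0.129],"rotation": [0,0,0],"hand": 1},
  {"translation": [-0.094,0,0.129],"rotation": [0,0,0],"hand": 1},
  {"translation": [-0.094,0,0.129],"rotation": [0,0,0],"hand": 1},
  {"translation": [-0.094,0,0.129],"rotation": [0,0,0],"hand": 1},
])

```text
time: 0.77
tool_pos: [404.2, -229.0, 239.1]
tcp_rot: [-1.388, 0.881, -0.872]
force: [0.5, -0.4, 0.5]
width: 0.999
```

```bash
cat > n.py <<'E'
from h import *
from workcell import ctrl
import sys
np.set_printoptions(suppress=True,precision=3)
def go(p,Rt):
    s=ctrl.state(); d,w=delta(s,p,Rt)
    print('t',s['time'],'pos',s['tool_pos'],'width',s['width'],'F',s['force'],'q',s['qpos'])
    print('shift',d,'rows>=',np.linalg.norm(d)/.1667,'| turn',w,'rows>=',np.linalg.norm(w)*60/7.16)
E
python3 - <<'E'
from n import *
go([640.5,226.5,230],jaw(6.3))
E
```

```text
t 0.7667 pos [ 404.237 -229.016  239.144] width 0.9987053103565167 F [ 0.472 -0.351  0.468] q [-0.664  0.116  1.731 -0.002  1.301  0.463]
shift [-1.239  0.036  1.636] rows>= 12.314914648632584 | turn [ 0.001 -1.181 -0.006] rows>= 9.89543122048471
```

Request:
play_rows([
  {"translation": [-0.099,0,0.131],"rotation": [0,0,0],"hand": 1},
  {"translation": [-0.099,0,0.131],"rotation": [0,0,0],"hand": 1},
  {"translation": [-0.099,0,0.131],"rotation": [0,0,0],"hand": 1},
  {"translation": [-0.099,0,0.131],"rotation": [0,0,0],"hand": 1},
  {"translation": [-0.099,0,0.131],"rotation": [0,0,0],"hand": 1},
  {"translation": [-0.099,0,0.131],"rotation": [0,0,0],"hand": 1},
  {"translation": [-0.099,0,0.131],"rotation": [0,0,0],"hand": 1},
  {"translation": [-0.099,0,0.131],"rotation": [0,0,0],"hand": 1},
])

```text
time: 1.43
tool_pos: [553.0, 69.4, 237.2]
tcp_rot: [-1.39, 0.883, -0.87]
force: [0.6, 0.1, -0.1]
width: 0.998
```

Request:
play_rows([
  {"translation": [-0.099,0,0.131],"rotation": [0,0,0],"hand": 1},
  {"translation": [-0.099,0,0.131],"rotation": [0,0,0],"hand": 1},
  {"translation": [-0.099,0,0.131],"rotation": [0,0,0],"hand": 0.6},
  {"translation": [0,0,0],"rotation": [0,-0.119,0],"hand": 0},
  {"translation": [0,0,0],"rotation": [0,-0.119,0],"hand": 0},
  {"translation": [0,0,0],"rotation": [0,-0.119,0],"hand": 0},
  {"translation": [0,0,0],"rotation": [0,-0.119,0],"hand": 0},
  {"translation": [0,0,0],"rotation": [0,-0.119,0],"hand": 0},
])

```text
time: 2.1
tool_pos: [611.1, 193.4, 229.7]
tcp_rot: [-1.535, 0.399, -0.375]
force: [0.7, -0.7, 0.3]
width: 0.502
```

Request:
play_rows([
  {"translation": [0,0,0],"rotation": [0,-0.119,0],"hand": 0},
  {"translation": [0,0,0],"rotation": [0,-0.119,0],"hand": 0},
  {"translation": [0,0,0],"rotation": [0,-0.119,0],"hand": 0},
  {"translation": [0,0,0],"rotation": [0,-0.119,0],"hand": 0},
  {"translation": [0,0,0],"rotation": [0,-0.119,0],"hand": 0},
])

```text
time: 2.52
tool_pos: [609.4, 193.8, 225.9]
tcp_rot: [-1.564, -0.086, 0.12]
force: [0.2, 0.8, 0.5]
width: 0.499
```

```bash
python3 - <<'E'
from n import *
go([640.5,226.5,230],jaw(6.3))
E
```

```text
t 2.5167 pos [609.432 193.762 225.891] width 0.4992785183320077 F [0.233 0.847 0.543] q [0.195 0.394 1.375 0.007 1.394 0.063]
shift [ 0.14  -0.019  0.114] rows>= 1.0874519002706302 | turn [-0.006  0.02  -0.02 ] rows>= 0.24230712229925258
```

Request:
play_rows([
  {"translation": [0.07,0,0.057],"rotation": [-0.006,0.02,-0.02],"hand": 0},
  {"translation": [0.07,0,0.057],"rotation": [0,0,0],"hand": 0},
  {"translation": [0,0,0],"rotation": [0,0,0],"hand": 0},
])

```text
time: 2.77
tool_pos: [640.3, 226.0, 223.9]
tcp_rot: [-1.571, -0.086, 0.091]
force: [0.3, 0.5, -0.4]
width: 0.498
```

```bash
python3 - <<'E'
from n import *
go([640.5,226.5,148],jaw(6.3))
c=ctrl.read_camera('scene')['img'];t=ctrl.read_camera('top')['img']
a=cv2.resize(c[120:300,270:450],(400,400));b=cv2.resize(t[100:260,200:360],(400,400));cv2.imwrite('pics/g1.png',np.hstack([a,b]))
E
```

```text
t 2.7667 pos [640.267 226.048 223.94 ] width 0.4983958211119041 F [ 0.278  0.504 -0.37 ] q [ 0.238  0.446  1.294 -0.001  1.405  0.126]
shift [0.002 0.304 0.002] rows>= 1.8222360589402478 | turn [ 0.001  0.002 -0.003] rows>= 0.034562997937428896
```

View pics/g1.png

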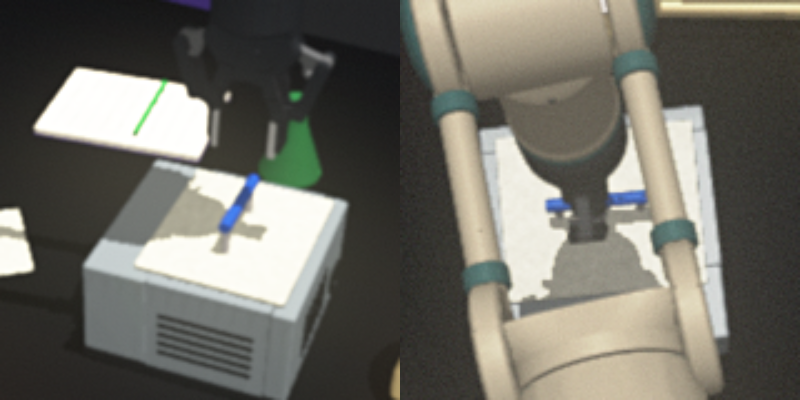

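Request:
play_rows([
  {"translation": [0,0.11,0],"rotation": [0,0,0],"hand": 0},
  {"translation": [0,0.11,0],"rotation": [0,0,0],"hand": 0},
  {"translation": [0,0.08,0],"rotation": [0,0,0],"hand": 0},
  {"translation": [0,0,0],"rotation": [0,0,0],"hand": 0},
])

```text
time: 3.2
tool_pos: [636.4, 221.8, 148.3]
tcp_rot: [-1.574, -0.083, 0.092]
force: [-1.7, -1.0, -1.2]
width: 0.499
```

```bash
python3 - <<'E'
from n import *
go([640.5,226.5,148],jaw(6.3))
E
```

```text
t 3.2 pos [636.395 221.762 148.324] width 0.4993463864976024 F [-1.706 -0.973 -1.213] q [ 0.234  0.486  1.417 -0.004  1.244  0.124]
shift [0.018 0.001 0.017] rows>= 0.15063294444681172 | turn [ 0.005  0.001 -0.005] rows>= 0.05862856915135188
```

Request:
play_rows([
  {"translation": [0.018,0,0.016],"rotation": [0.005,0,-0.005],"hand": -1},
  {"translation": [0,-0.003,0],"rotation": [0,0,0],"hand": -1},
  {"translation": [0,-0.002,0],"rotation": [0,0,0],"hand": -1},
  {"translation": [0,-0.002,0],"rotation": [0,0,0],"hand": -1},
  {"translation": [0,-0.002,0],"rotation": [0,0,0],"hand": -1},
  {"translation": [0,-0.002,0],"rotation": [0,0,0],"hand": -1},
])

```text
time: 3.7
tool_pos: [640.7, 225.4, 154.5]
tcp_rot: [-1.568, -0.088, 0.085]
force: [-0.3, -0.3, -2.8]
width: 0.115
```

Request:
play_rows([
  {"translation": [0,-0.04,0],"rotation": [0,0,0],"hand": -1},
  {"translation": [0,-0.08,0],"rotation": [0,0,0],"hand": -1},
  {"translation": [0,-0.12,0],"rotation": [0,0,0],"hand": -1},
  {"translation": [0,-0.12,0],"rotation": [0,0,0],"hand": -1},
  {"translation": [0,-0.06,0],"rotation": [0,0,0],"hand": -1},
])

```text
time: 4.12
tool_pos: [637.7, 224.6, 261.2]
tcp_rot: [-1.57, -0.08, 0.094]
force: [1.9, 0.7, -1.7]
width: 0.115
```

```bash
python3 - <<'E'
from n import *
go([514,-240,250],jaw(-3.4))
c=ctrl.read_camera('scene')['img'];t=ctrl.read_camera('top')['img']
a=cv2.resize(c[80:300,270:450],(400,489));b=cv2.resize(t[100:260,200:360],(400,400));b=np.vstack([b,np.zeros((89,400,3),np.uint8)]);cv2.imwrite('pics/g2.png',np.hstack([a,b]))
E
```

```text
t 4.1167 pos [637.7   224.577 261.247] width 0.11481102982094533 F [ 1.937  0.67  -1.705] q [0.236 0.429 1.232 0.    1.49  0.125]
shift [-0.696  0.053 -1.792] rows>= 11.539179204431163 | turn [ 0.001  0.162 -0.009] rows>= 1.3597143442411235
```

View pics/g2.png

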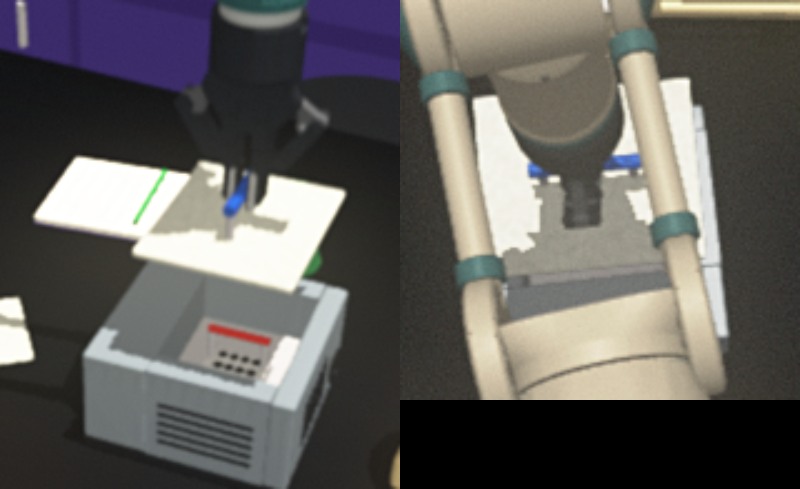

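```bash
python3 - <<'E'
from n import *
from scipy.optimize import least_squares
px=np.array([(133,250),(203,162),(345,192),(293,290)])/2.2222+[270,80]
loc=np.array([(-70,82.5,6),(-70,-82.5,6),(70,-82.5,6),(70,82.5,6)])
# scene: left=-x ; near(bottom)= -y
loc=np.array([(-70,-82.5,6),(-70,82.5,6),(70,82.5,6),(70,-82.5,6)],float)
f=lambda p:np.concatenate([proj('scene',rotz(p[3]).apply(l)+p[:3])-u for l,u in zip(loc,px)])
r=least_squares(f,[638,225,230,6]);print(r.x,r.fun)
print('bar z',r.x[2]+38,'tcp',ctrl.state()['tool_pos'])
E
```

```text
[637.746 230.402 217.949   5.78 ] [ 0.175  0.234 -0.453  0.12   0.579  0.17  -0.297 -0.475]
bar z 255.9487557859631 tcp [638.566 224.813 261.677]
```

Request:
play_rows([
  {"translation": [-0.03,0,-0.07],"rotation": [0,0,0],"hand": -1},
  {"translation": [-0.058,0,-0.136],"rotation": [0,0,0],"hand": -1},
  {"translation": [-0.058,0,-0.136],"rotation": [0,0,0],"hand": -1},
  {"translation": [-0.058,0,-0.136],"rotation": [0,0,0],"hand": -1},
  {"translation": [-0.058,0,-0.136],"rotation": [0,0,0],"hand": -1},
  {"translation": [-0.058,0,-0.136],"rotation": [0,0,0],"hand": -1},
  {"translation": [-0.058,0,-0.136],"rotation": [0,0,0],"hand": -1},
  {"translation": [-0.058,0,-0.136],"rotation": [0,0,0],"hand": -1},
])

```text
time: 4.88
tool_pos: [550.2, -45.5, 250.9]
tcp_rot: [-1.565, -0.082, 0.113]
force: [1.3, -0.3, -2.1]
width: 0.112
```

Request:
play_rows([
  {"translation": [-0.058,0,-0.136],"rotation": [0,0,0],"hand": -1},
  {"translation": [-0.058,0,-0.136],"rotation": [0,0,0],"hand": -1},
  {"translation": [-0.058,0,-0.136],"rotation": [0,0,0],"hand": -1},
  {"translation": [-0.058,0,-0.136],"rotation": [0,0,0],"hand": -1},
  {"translation": [-0.03,0,-0.08],"rotation": [0,0.05,0],"hand": -1},
  {"translation": [0,0,0],"rotation": [0,0.1,0],"hand": -1},
])

```text
time: 5.38
tool_pos: [489.4, -222.7, 243.0]
tcp_rot: [-1.569, 0.064, -0.006]
force: [1.1, -0.3, -2.4]
width: 0.116
```

```bash
python3 - <<'E'
from n import *
go([497.4,-236,160],jaw(-3.4,28))
E
```

```text
t 5.3833 pos [ 489.427 -222.737  243.029] width 0.11604539444722965 F [ 1.058 -0.277 -2.399] q [-0.545  0.24   1.562 -0.018  1.373 -0.497]
shift [ 0.047  0.331 -0.052] rows>= 2.026600161477969 | turn [-0.004  0.014 -0.502] rows>= 4.210052581931976
```

Request:
play_rows([
  {"translation": [0.02,0,-0.02],"rotation": [0,0.014,-0.08],"hand": -1},
  {"translation": [0.02,0,-0.02],"rotation": [0,0,-0.105],"hand": -1},
  {"translation": [0,0,0],"rotation": [0,0,-0.105],"hand": -1},
  {"translation": [0,0,0],"rotation": [0,0,-0.105],"hand": -1},
  {"translation": [0,0,0],"rotation": [0,0,-0.105],"hand": -1},
  {"translation": [0,0,0],"rotation": [0,0,0],"hand": -1},
])

```text
time: 5.88
tool_pos: [489.3, -233.7, 230.3]
tcp_rot: [-1.546, -0.326, -0.438]
force: [-2.0, 1.0, -4.4]
width: 0.115
```

```bash
python3 - <<'E'
from n import *
go([497.4,-236,120],jaw(-3.4,28))
c=ctrl.read_camera('scene')['img'];t=ctrl.read_camera('top')['img']
cv2.imwrite('pics/p1.png',cv2.resize(c[240:480,60:360],(750,600)));cv2.imwrite('pics/p1t.png',cv2.resize(t[150:390,360:640],(700,600)))
E
```

```text
t 5.8833 pos [ 489.344 -233.69   230.274] width 0.1148321574028528 F [-1.987  1.042 -4.373] q [-0.78   0.046  1.942  0.435  0.825 -0.952]
shift [-0.177  0.405 -0.01 ] rows>= 2.653673445903397 | turn [-0.001 -0.013 -0.002] rows>= 0.11121831738160655
```

View pics/p1.png

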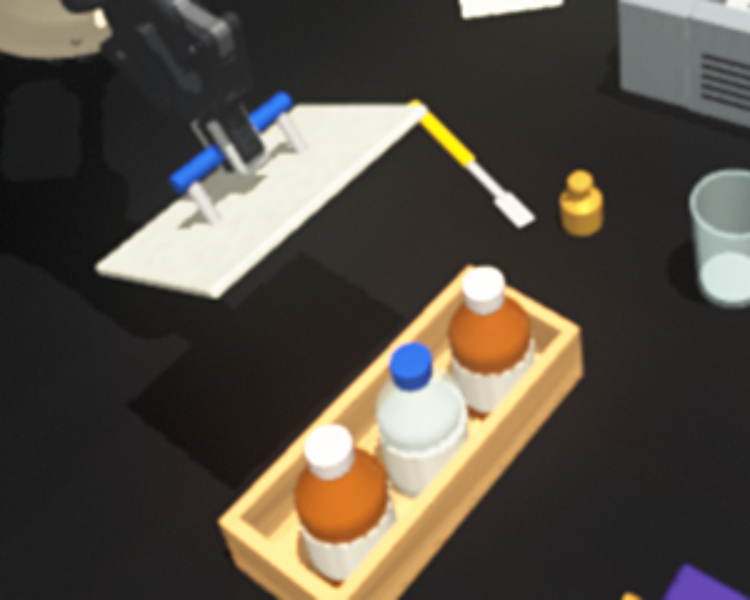

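View pics/p1t.png

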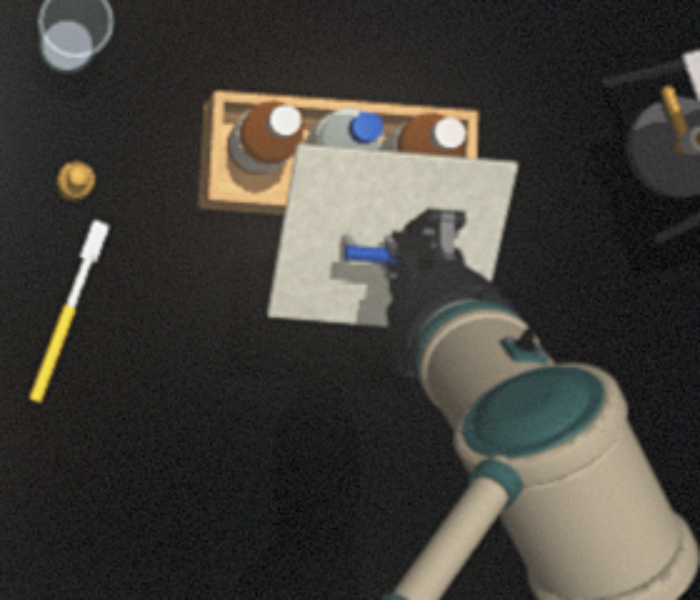

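```bash
python3 - <<'E'
from n import *
from scipy.optimize import least_squares
S=[((97,266),(-70,-82.5,6)),((215,289),(70,-82.5,6)),((425,106),(70,82.5,6)),((299,104),(-70,82.5,6))]
Tt=[((297,145),(70,82.5,6)),((517,161),(70,-82.5,6)),((268,317),(-70,82.5,6))]
def f(p):
    o=R.from_rotvec(p[3:])
    return np.concatenate([proj('scene',o.apply(l)+p[:3])-(np.array(u)/2.5+[60,240]) for u,l in S]+[proj('top',o.apply(l)+p[:3])-(np.array(u)/2.5+[360,150]) for u,l in Tt])
o=rotz(-3.4)*R.from_euler('y',-28,degrees=True)
r=least_squares(f,np.r_[500,-236,180,o.as_rotvec()],loss='soft_l1');print(r.x,r.fun)
C=R.from_rotvec(r.x[3:]);print('yaw,pitch,roll',C.as_euler('zyx',degrees=True))
s=ctrl.state();Rt=R.from_rotvec(s['tcp_rot']);b=C.apply([0,0,38])+r.x[:3]
print('bar in tool',Rt.inv().apply(b-s['tool_pos']),'tool pos',s['tool_pos'])
print('rel rot', (R.from_rotvec(s['tcp_rot']).inv()*C*jaw(0)).as_rotvec(degrees=True))
E
```

```text
[ 507.516 -234.301  197.576   -0.011   -0.483   -0.062] [-0.724  0.234 -0.401  0.378  0.572 -0.75  -0.217  0.119 -0.511 -0.222
 -0.337  0.157 -0.167 -0.464]
yaw,pitch,roll [ -4.039 -27.633  -1.632]
bar in tool [-4.862  0.542  3.133] tool pos [ 493.698 -236.759  233.982]
rel rot [ 0.278 -0.366  0.353]
```

Request:
play_rows([
  {"translation": [-0.07,0.13,0],"rotation": [0,0,0],"hand": -1},
  {"translation": [-0.07,0.13,0],"rotation": [0,0,0],"hand": -1},
  {"translation": [-0.07,0.13,0],"rotation": [0,0,0],"hand": -1},
  {"translation": [-0.03,0.06,0],"rotation": [0,0,0],"hand": -1},
  {"translation": [0,0,0],"rotation": [0,0,0],"hand": -1},
])

```text
time: 6.4
tool_pos: [506.0, -245.5, 111.0]
tcp_rot: [-1.563, -0.345, -0.441]
force: [0.2, 0.7, -2.2]
width: 0.117
```

```bash
python3 - <<'E'
from n import *
go([497.4,-236,80],jaw(-3.4,28))
E
```

```text
t 6.4 pos [ 505.977 -245.527  111.039] width 0.11711011223311621 F [ 0.235  0.743 -2.19 ] q [-0.768  0.222  2.104  0.666  0.51  -1.244]
shift [-0.092  0.091  0.037] rows>= 0.805806773346604 | turn [0.013 0.001 0.011] rows>= 0.14309388980285073
```

Request:
play_rows([
  {"translation": [-0.046,0.046,0.018],"rotation": [0.013,0,0.011],"hand": -1},
  {"translation": [-0.046,0.046,0.018],"rotation": [0,0,0],"hand": -1},
  {"translation": [0,0,0],"rotation": [0,0,0],"hand": -1},
])

```text
time: 6.65
tool_pos: [504.5, -239.1, 81.4]
tcp_rot: [-1.552, -0.345, -0.427]
force: [-0.7, 0.7, -3.0]
width: 0.115
```

```bash
python3 - <<'E'
from n import *
go([497.4,-236,68],jaw(-3.4,28))
c=ctrl.read_camera('scene')['img'];t=ctrl.read_camera('top')['img']
a=cv2.resize(c[280:480,60:260],(400,400));b=cv2.resize(t[170:330,410:570],(400,400));cv2.imwrite('pics/p2.png',np.hstack([a,b]))
E
```

```text
t 6.65 pos [ 504.484 -239.056   81.43 ] width 0.11484446677521946 F [-0.689  0.658 -2.966] q [-0.765  0.268  2.141  0.76   0.461 -1.356]
shift [-0.051  0.034  0.011] rows>= 0.3716439310843521 | turn [-0.     0.006  0.003] rows>= 0.05731536510337083
```

View pics/p2.png

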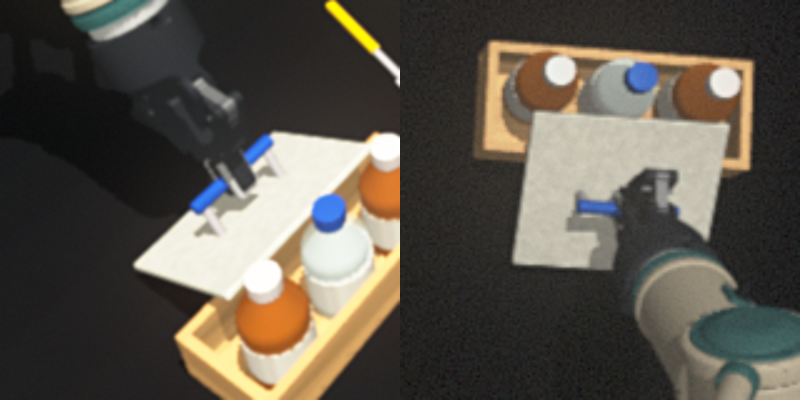

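Request:
play_rows([
  {"translation": [-0.03,0.015,0.005],"rotation": [0,0,0],"hand": -1},
  {"translation": [-0.015,0.01,0.005],"rotation": [0,0,0],"hand": -1},
  {"translation": [0,0,0],"rotation": [0,0,0],"hand": -1},
])

```text
time: 7.0
tool_pos: [505.3, -242.8, 79.2]
tcp_rot: [-1.563, -0.36, -0.436]
force: [-0.2, 0.4, -2.1]
width: 0.118
```

```bash
python3 - <<'E'
from n import *
go([497.4,-236,68],jaw(-3.4,28))
E
```

```text
t 7.0 pos [ 505.31  -242.756   79.206] width 0.1183335341253836 F [-0.186  0.365 -2.146] q [-0.77   0.273  2.153  0.814  0.437 -1.42 ]
shift [-0.05   0.023  0.026] rows>= 0.36688936377145615 | turn [0.011 0.012 0.017] rows>= 0.19307811195040456
```

Request:
play_rows([
  {"translation": [-0.05,0.023,0.02],"rotation": [0.01,0.012,0.015],"hand": -1},
  {"translation": [-0.02,0.01,0],"rotation": [0,0,0],"hand": -1},
])

```text
time: 7.17
tool_pos: [496.6, -239.2, 66.3]
tcp_rot: [-1.554, -0.344, -0.435]
force: [-1.1, 0.6, -2.7]
width: 0.109
```

```bash
python3 - <<'E'
from n import *
go([497.4,-236,68],jaw(-3.4,28))
E
```

```text
t 7.1667 pos [ 496.643 -239.171   66.321] width 0.10919779640803862 F [-1.097  0.629 -2.716] q [-0.778  0.287  2.177  0.854  0.424 -1.464]
shift [ 0.005 -0.005  0.013] rows>= 0.08799091878395661 | turn [0.004 0.001 0.007] rows>= 0.065278500518222
```

Request:
play_rows([
  {"translation": [-0.005,0.014,0.005],"rotation": [0.004,0,0.005],"hand": -1},
  {"translation": [-0.005,0.01,0],"rotation": [0,0,0],"hand": -1},
])

```text
time: 7.33
tool_pos: [498.0, -238.6, 62.6]
tcp_rot: [-1.552, -0.343, -0.433]
force: [-32.2, 6.4, 53.8]
width: 0.12
```

```bash
python3 - <<'E'
from n import *
go([497.4,-236,64],jaw(-3.4,28))
c=ctrl.read_camera('scene')['img'];t=ctrl.read_camera('top')['img']
a=cv2.resize(c[280:480,60:260],(400,400));b=cv2.resize(t[170:330,410:570],(400,400));cv2.imwrite('pics/p3.png',np.hstack([a,b]))
E
```

```text
t 7.3333 pos [ 498.01  -238.606   62.613] width 0.12048597940218796 F [-32.168   6.381  53.772] q [-0.775  0.296  2.178  0.867  0.419 -1.477]
shift [-0.    -0.006  0.01 ] rows>= 0.07233022041360093 | turn [0.001 0.001 0.005] rows>= 0.04850852027037653
```

View pics/p3.png

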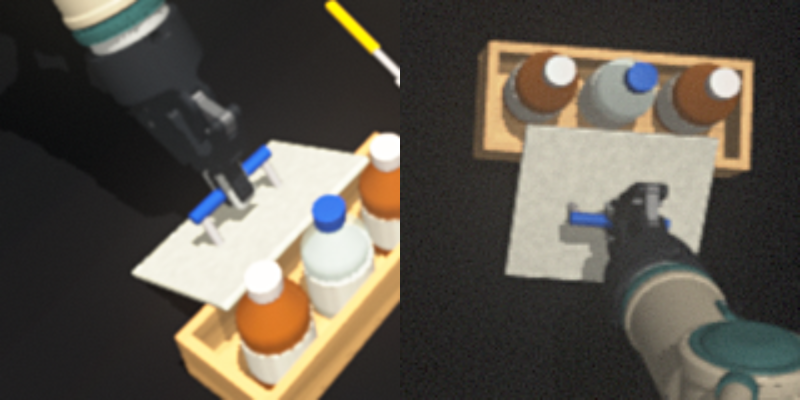

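Request:
play_rows([
  {"translation": [0,-0.004,0],"rotation": [0,0,0],"hand": -1},
])

```text
time: 7.52
tool_pos: [497.5, -238.7, 64.9]
tcp_rot: [-1.553, -0.344, -0.435]
force: [-0.1, -0.4, -2.2]
width: 0.114
```

```bash
python3 - <<'E'
from n import *
go([497.4,-236,64],jaw(-3.4,28))
E
```

```text
t 7.5167 pos [ 497.53  -238.664   64.892] width 0.1143083163316181 F [-0.138 -0.391 -2.189] q [-0.776  0.291  2.178  0.862  0.422 -1.472]
shift [-0.003  0.003  0.011] rows>= 0.0674906626982911 | turn [0.003 0.001 0.007] rows>= 0.06364132767142557
```

Request:
play_rows([
  {"translation": [0,0.005,0],"rotation": [0,0,0],"hand": -1},
])

```text
time: 7.6
tool_pos: [498.4, -239.0, 64.7]
tcp_rot: [-1.553, -0.345, -0.436]
force: [0.0, -0.2, -2.4]
width: 0.112
```

Request:
play_rows([
  {"translation": [0,0,0],"rotation": [0,0,0],"hand": -0.55},
  {"translation": [0,0,0],"rotation": [0,0,0],"hand": -0.4},
])

```text
time: 7.77
tool_pos: [499.3, -239.6, 65.3]
tcp_rot: [-1.554, -0.346, -0.437]
force: [0.2, 0.1, -0.3]
width: 0.296
```

```bash
python3 - <<'E'
from n import *
go([497.4,-236,64],jaw(-3.4,28))
c=ctrl.read_camera('scene')['img'];t=ctrl.read_camera('top')['img']
a=cv2.resize(c[280:480,60:260],(400,400));b=cv2.resize(t[170:330,410:570],(400,400));cv2.imwrite('pics/p4.png',np.hstack([a,b]))
E
```

```text
t 7.7667 pos [ 499.262 -239.601   65.28 ] width 0.29647949256019174 F [ 0.172  0.127 -0.267] q [-0.775  0.292  2.176  0.866  0.42  -1.474]
shift [-0.01   0.     0.014] rows>= 0.10201241012191736 | turn [0.004 0.001 0.009] rows>= 0.0866155478487405
```

View pics/p4.png

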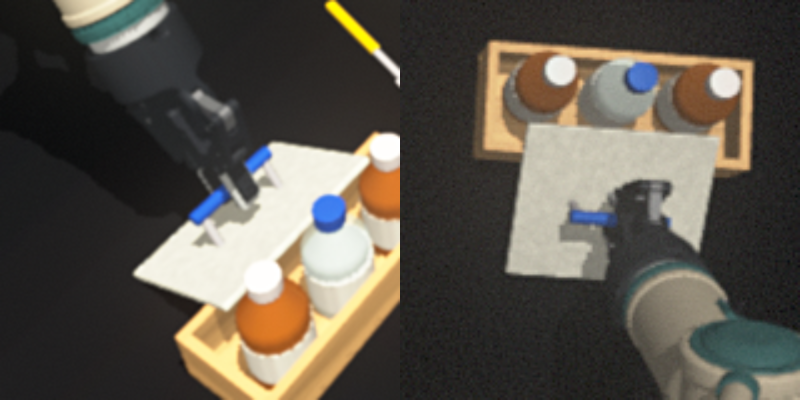

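Request:
play_rows([
  {"translation": [0,0,0],"rotation": [0,0,0],"hand": -0.2},
  {"translation": [0,-0.02,0],"rotation": [0,0,0],"hand": -0.2},
  {"translation": [0,-0.06,0],"rotation": [0,0,0],"hand": -0.2},
  {"translation": [0,-0.1,0],"rotation": [0,0,0],"hand": -0.2},
  {"translation": [0,-0.12,0],"rotation": [0,0,0],"hand": 0},
  {"translation": [0.05,-0.12,0],"rotation": [0,0,0],"hand": 0},
  {"translation": [0.05,-0.12,0],"rotation": [0,0,0],"hand": 0},
])

```text
time: 8.45
tool_pos: [451.6, -233.3, 191.6]
tcp_rot: [-1.543, -0.327, -0.426]
force: [1.0, -0.4, 0.5]
width: 0.497
```

```bash
python3 - <<'E'
from n import *
go([625,224,240],jaw(7,0,1,'y'));go([625,224,240],jaw(7,0,-1,'y'));go([410,-240,240],jaw(-3.4,0,1))
c=ctrl.read_camera('scene')['img'];t=ctrl.read_camera('top')['img']
a=cv2.resize(c[280:480,60:260],(400,400));b=cv2.resize(t[170:330,410:570],(400,400));cv2.imwrite('pics/p5.png',np.hstack([a,b]))
cv2.imwrite('pics/p5f.png',t);cv2.imwrite('pics/p5s.png',c)
cv2.imwrite('pics/h1.png',np.hstack([cv2.resize(c[180:300,300:430],(400,400),interpolation=2),cv2.resize(t[130:260,220:345],(400,400),interpolation=2)]))
E
```

```text
t 8.45 pos [ 451.557 -233.285  191.556] width 0.4974359708331992 F [ 0.952 -0.422  0.533] q [-0.853  0.043  2.053  0.503  0.767 -1.106]
shift [0.595 0.112 1.87 ] rows>= 11.792831378139434 | turn [ 0.395 -1.642  0.341] rows>= 14.437180201992144
t 8.45 pos [ 451.557 -233.285  191.556] width 0.4974359708331992 F [ 0.952 -0.422  0.533] q [-0.853  0.043  2.053  0.503  0.767 -1.106]
shift [0.595 0.112 1.87 ] rows>= 11.792831378139434 | turn [-0.325  1.295  0.375] rows>= 11.620637191571381
t 8.45 pos [ 451.557 -233.285  191.556] width 0.4974359708331992 F [ 0.952 -0.422  0.533] q [-0.853  0.043  2.053  0.503  0.767 -1.106]
shift [-0.056 -0.248 -0.035] rows>= 1.5399731234761944 | turn [-0.009 -0.005  0.458] rows>= 3.8394835401860816
```

View pics/p5.png

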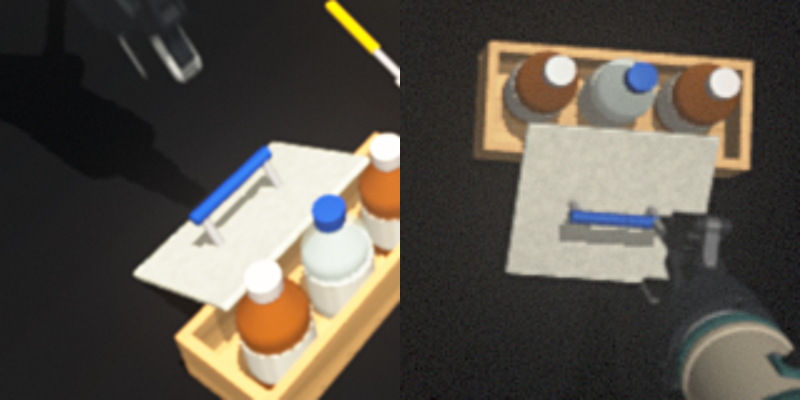

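View pics/h1.png

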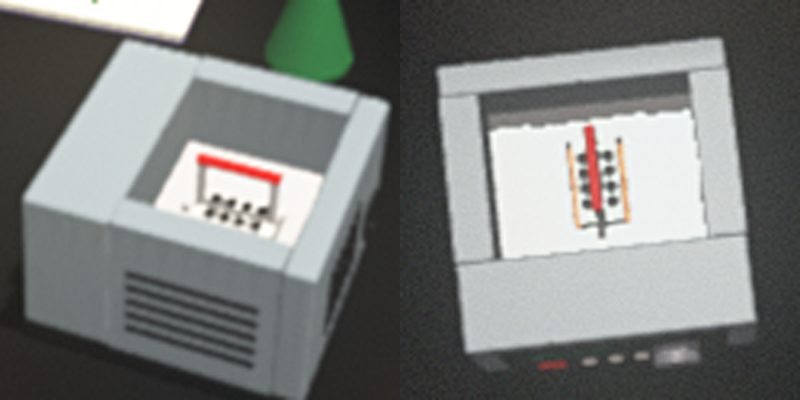

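```bash
python3 - <<'E'
from n import *
for cam,f,box in(('scene','pics/p5s.png',(300,180,430,300)),('top','pics/p5f.png',(220,130,345,225))):
    im=cv2.imread(f).astype(int);b,g,r=im[...,0],im[...,1],im[...,2]
    m=(r>120)&(r-g>60)&(r-b>60);mm=np.zeros_like(m);mm[box[1]:box[3],box[0]:box[2]]=m[box[1]:box[3],box[0]:box[2]]
    v,u=np.nonzero(mm);P=np.c_[u,v].astype(float);c=P.mean(0);
    _,_,vt=np.linalg.svd(P-c);s=(P-c)@vt[0];e=[c+vt[0]*s.min(),c+vt[0]*s.max()]
    q=[atz(cam,x,104) for x in e]; d=q[1]-q[0]
    print(cam,len(u),c,'mid',(q[0]+q[1])/2,'mean',atz(cam,c,104),'len',np.linalg.norm(d),'ang',np.degrees(np.arctan2(d[1],d[0])))
E
```

```text
scene 92 [377.174 230.043] mid [643.702 224.787 104.   ] mean [643.55  224.767 104.   ] len 59.0571244620909 ang 7.763462282450353
top 86 [279.872 184.395] mid [642.374 228.469 104.   ] mean [641.481 228.358 104.   ] len 56.612480246807195 ang -172.93306561233226
```

Request:
play_rows([
  {"translation": [0,-0.06,0],"rotation": [0,0,0.115],"hand": 0},
  {"translation": [0,-0.06,0],"rotation": [0,0,0.115],"hand": 0},
  {"translation": [0,-0.06,0],"rotation": [0,0,0.115],"hand": 0},
  {"translation": [0,-0.04,0],"rotation": [0,0,0.113],"hand": 0},
])

```text
time: 8.88
tool_pos: [425.3, -229.8, 243.3]
tcp_rot: [-1.562, 0.052, -0.06]
force: [0.6, -0.1, -1.1]
width: 0.498
```

```bash
python3 - <<'E'
from n import *
go([642.7,226.5,240],jaw(7.3,0,-1,'y'))
E
```

```text
t 8.8833 pos [ 425.341 -229.847  243.335] width 0.49758501779157005 F [ 0.593 -0.108 -1.064] q [-0.646  0.138  1.693  0.01   1.311 -0.578]
shift [0.737 0.032 1.882] rows>= 12.129058765808349 | turn [-0.01   1.31  -0.001] rows>= 10.981307461172939
```

Request:
play_rows([
  {"translation": [0.061,0,0.154],"rotation": [0,0,0],"hand": 0},
  {"translation": [0.061,0,0.154],"rotation": [0,0,0],"hand": 0},
  {"translation": [0.061,0,0.154],"rotation": [0,0,0],"hand": 0},
  {"translation": [0.061,0,0.154],"rotation": [0,0,0],"hand": 0},
  {"translation": [0.061,0,0.154],"rotation": [0,0,0],"hand": 0},
  {"translation": [0.061,0,0.154],"rotation": [0,0,0],"hand": 0},
  {"translation": [0.061,0,0.154],"rotation": [0,0,0],"hand": 0},
  {"translation": [0.061,0,0.154],"rotation": [0,0,0],"hand": 0},
])

```text
time: 9.55
tool_pos: [575.3, 65.2, 241.6]
tcp_rot: [-1.572, 0.063, -0.063]
force: [0.5, -0.8, 0.3]
width: 0.502
```

Request:
play_rows([
  {"translation": [0.061,0,0.154],"rotation": [0,0,0],"hand": 0},
  {"translation": [0.061,0,0.154],"rotation": [0,0,0],"hand": 0},
  {"translation": [0.061,0,0.154],"rotation": [0,0,0],"hand": 0},
  {"translation": [0.061,0,0.154],"rotation": [0,0,0],"hand": 0},
  {"translation": [0,0,0],"rotation": [0,0.119,0],"hand": 0},
  {"translation": [0,0,0],"rotation": [0,0.119,0],"hand": 0},
  {"translation": [0,0,0],"rotation": [0,0.119,0],"hand": 0},
  {"translation": [0,0,0],"rotation": [0,0.119,0],"hand": 0},
])

```text
time: 10.22
tool_pos: [648.2, 228.1, 229.2]
tcp_rot: [-1.527, 0.463, -0.446]
force: [-0.2, -0.7, 0.1]
width: 0.501
```

Request:
play_rows([
  {"translation": [0,0,0],"rotation": [0,0.119,0],"hand": 0},
  {"translation": [0,0,0],"rotation": [0,0.119,0],"hand": 0},
  {"translation": [0,0,0],"rotation": [0,0.119,0],"hand": 0},
  {"translation": [0,0,0],"rotation": [0,0.119,0],"hand": 0},
  {"translation": [0,0,0],"rotation": [0,0.119,0],"hand": 0},
  {"translation": [0,0,0],"rotation": [0,0.119,0],"hand": 0},
  {"translation": [0,0,0],"rotation": [0,0.119,0],"hand": 0},
])

```text
time: 10.8
tool_pos: [645.6, 229.0, 219.4]
tcp_rot: [-1.282, 1.141, -1.114]
force: [-0.8, -0.0, -0.0]
width: 0.5
```

```bash
python3 - <<'E'
from n import *
go([642.7,226.5,200],jaw(7.3,0,-1,'y'))
E
```

```text
t 10.8 pos [645.561 228.981 219.407] width 0.5003444702329137 F [-0.81  -0.015 -0.006] q [0.238 0.469 1.266 0.002 1.432 1.694]
shift [ 0.008  0.078 -0.011] rows>= 0.474465424641446 | turn [ 0.025 -0.012  0.001] rows>= 0.2291108038485763
```

Request:
play_rows([
  {"translation": [0.008,0.08,-0.011],"rotation": [0.025,-0.012,0],"hand": 0},
  {"translation": [0,0.05,0],"rotation": [0,0,0],"hand": 0},
  {"translation": [0,0,0],"rotation": [0,0,0],"hand": 0},
])

```text
time: 11.05
tool_pos: [642.3, 226.5, 183.6]
tcp_rot: [-1.266, 1.118, -1.119]
force: [-0.1, 0.6, -0.6]
width: 0.497
```

```bash
python3 - <<'E'
from n import *
go([642.7,226.5,98],jaw(7.3,0,-1,'y'))
c=ctrl.read_camera('scene')['img'];t=ctrl.read_camera('top')['img']
cv2.imwrite('pics/h2.png',np.hstack([cv2.resize(c[150:300,290:440],(400,400),interpolation=2),cv2.resize(t[130:260,220:345],(400,400),interpolation=2)]))
E
```

```text
t 11.05 pos [642.317 226.534 183.568] width 0.49668524829000193 F [-0.061  0.582 -0.638] q [ 0.238  0.47   1.354 -0.001  1.318  1.686]
shift [-0.     0.342  0.002] rows>= 2.053238212236262 | turn [ 0.001 -0.004  0.001] rows>= 0.037667616803861416
```

View pics/h2.png

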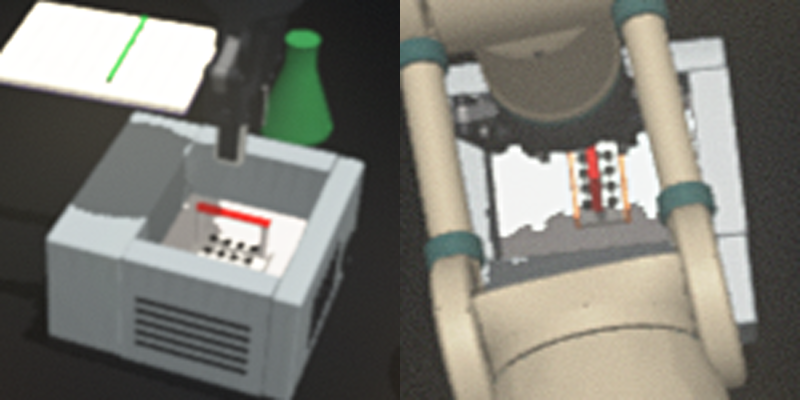

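Request:
play_rows([
  {"translation": [0,0.1,0],"rotation": [0,0,0],"hand": 0},
  {"translation": [0,0.1,0],"rotation": [0,0,0],"hand": 0},
  {"translation": [0,0.08,0],"rotation": [0,0,0],"hand": 0},
  {"translation": [0,0,0],"rotation": [0,0,0],"hand": 0},
])

```text
time: 11.48
tool_pos: [647.8, 227.9, 118.7]
tcp_rot: [-1.255, 1.11, -1.123]
force: [-0.5, 0.3, -1.5]
width: 0.5
```

```bash
python3 - <<'E'
from n import *
go([642.7,226.5,98],jaw(7.3,0,-1,'y'))
E
```

```text
t 11.4833 pos [647.767 227.899 118.659] width 0.5000947206012171 F [-0.534  0.27  -1.495] q [ 0.238  0.518  1.44  -0.001  1.172  1.686]
shift [ 0.003  0.082 -0.022] rows>= 0.5115125313205716 | turn [-0.012 -0.004 -0.   ] rows>= 0.10252897885215514
```

Request:
play_rows([
  {"translation": [0.003,0.082,-0.022],"rotation": [-0.012,-0.004,0],"hand": 0},
  {"translation": [0,0,0],"rotation": [0,0,0],"hand": 0},
])

```text
time: 11.65
tool_pos: [643.9, 226.9, 99.5]
tcp_rot: [-1.266, 1.114, -1.115]
force: [-1.1, 0.4, -0.5]
width: 0.499
```

```bash
python3 - <<'E'
from n import *
go([642.7,226.5,98],jaw(7.3,0,-1,'y'))
E
```

```text
t 11.65 pos [643.949 226.858  99.458] width 0.4991416782611854 F [-1.15   0.414 -0.515] q [0.237 0.533 1.463 0.    1.143 1.68 ]
shift [ 0.001  0.006 -0.005] rows>= 0.046846796370640716 | turn [-0.001  0.    -0.   ] rows>= 0.011791329707512128
```

Request:
play_rows([
  {"translation": [0,0,-0.003],"rotation": [0,0,0],"hand": -1},
  {"translation": [0,0,0],"rotation": [0,0,0],"hand": -1},
  {"translation": [0,0,0],"rotation": [0,0,0],"hand": -1},
  {"translation": [0,0,0],"rotation": [0,0,0],"hand": -1},
  {"translation": [0,0,0],"rotation": [0,0,0],"hand": -1},
  {"translation": [0,0,0],"rotation": [0,0,0],"hand": -1},
])

```text
time: 12.15
tool_pos: [646.5, 226.9, 104.4]
tcp_rot: [-1.26, 1.109, -1.118]
force: [-0.1, -1.1, -4.8]
width: 0.063
```

```bash
python3 - <<'E'
from n import *
go([642.7,226.5,98],jaw(7.3,0,-1,'y'))
c=ctrl.read_camera('scene')['img'];t=ctrl.read_camera('top')['img']
cv2.imwrite('pics/h3.png',np.hstack([cv2.resize(c[150:300,290:440],(400,400),interpolation=2),cv2.resize(t[130:260,220:345],(400,400),interpolation=2)]))
E
```

```text
t 12.15 pos [646.522 226.927 104.44 ] width 0.06344377794272141 F [-0.08  -1.135 -4.791] q [ 0.237  0.529  1.458 -0.001  1.146  1.68 ]
shift [-0.     0.026 -0.016] rows>= 0.17998885841841633 | turn [-0.008  0.     0.   ] rows>= 0.0693314151141168
```

View pics/h3.png

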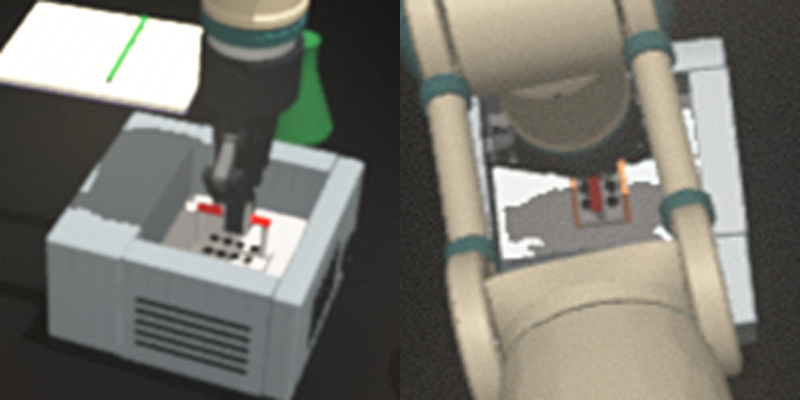

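Request:
play_rows([
  {"translation": [-0.01,0,0],"rotation": [0,0,-0.04],"hand": -1},
  {"translation": [-0.01,0,0],"rotation": [0,0,-0.04],"hand": -1},
])

```text
time: 12.42
tool_pos: [646.4, 227.9, 104.5]
tcp_rot: [-1.32, 1.064, -1.187]
force: [0.4, -5.3, -6.0]
width: 0.068
```

```bash
cat > k.py <<'E'
from n import *
def rep():
    s=ctrl.state();B=rotz(7.3)
    p=B.inv().apply(s['tool_pos']-np.array([642.7,226.5,0])); F=B.inv().apply(s['force']);M=B.inv().apply(s['torque'])
    o=R.from_rotvec(s['tcp_rot'])*jaw(0,0,-1,'y').inv(); e=(B.inv()*R.from_rotvec(s['tcp_rot'])*jaw(0,0,-1,'y').inv()).as_rotvec(degrees=True)
    print('t %.2f'%s['time'],'blk-frame TCP',p,'rot',e,'F',F,'M',M,'w %.3f'%s['width'])
E
python3 -c "
from k import *
rep()"
```

```text
t 12.42 blk-frame TCP [  3.831   0.92  104.545] rot [-5.124 -0.448 -0.198] F [-0.258 -5.293 -5.995] M [-0.339 -0.04   0.044] w 0.068
```

Request:
play_rows([
  {"translation": [-0.025,0,0],"rotation": [0,0,-0.03],"hand": -1},
  {"translation": [-0.025,-0.002,0],"rotation": [0,0,-0.03],"hand": -1},
])

```text
time: 12.58
tool_pos: [645.7, 234.0, 105.4]
tcp_rot: [-1.372, 1.021, -1.244]
force: [0.5, -9.4, -3.4]
width: 0.067
```

```bash
python3 -c "
from k import *
rep()"
```

```text
t 12.58 blk-frame TCP [  3.887   7.028 105.359] rot [-9.567 -0.405 -0.234] F [-0.731 -9.355 -3.361] M [-1.15   0.04   0.076] w 0.067
```

Request:
play_rows([
  {"translation": [-0.02,-0.003,0],"rotation": [0,0,-0.01],"hand": -1},
  {"translation": [0.02,-0.003,0],"rotation": [0,0,0.04],"hand": -1},
  {"translation": [0.022,-0.003,0],"rotation": [0,0,0.05],"hand": -1},
  {"translation": [0.022,-0.003,0],"rotation": [0,0,0.05],"hand": -1},
  {"translation": [0.022,-0.003,0],"rotation": [0,0,0.05],"hand": -1},
])

```text
time: 13.0
tool_pos: [646.7, 224.6, 109.0]
tcp_rot: [-1.244, 1.121, -1.093]
force: [0.7, 5.6, -11.4]
width: 0.064
```

```bash
python3 -c "
from k import *
rep()"
```

```text
t 13.00 blk-frame TCP [  3.738  -2.351 108.99 ] rot [ 1.623 -0.378  0.277] F [  1.42    5.452 -11.421] M [ 0.817 -0.118 -0.042] w 0.064
```

Request:
play_rows([
  {"translation": [0.022,-0.001,0],"rotation": [0,0,0.045],"hand": -1},
  {"translation": [0.022,-0.001,0],"rotation": [0,0,0.045],"hand": -1},
  {"translation": [0.022,-0.001,0],"rotation": [0,0,0.04],"hand": -1},
])

```text
time: 13.25
tool_pos: [647.8, 217.0, 110.1]
tcp_rot: [-1.131, 1.2, -0.975]
force: [-1.8, 7.2, -5.1]
width: 0.065
```

```bash
python3 - <<'E'
from k import *
rep()
c=ctrl.read_camera('scene')['img'];t=ctrl.read_camera('top')['img']
cv2.imwrite('pics/h4.png',np.hstack([cv2.resize(c[150:300,290:440],(400,400),interpolation=2),cv2.resize(t[130:260,220:345],(400,400),interpolation=2)]))
E
```

```text
t 13.25 blk-frame TCP [  3.824 -10.076 110.081] rot [10.795 -0.465  0.181] F [-0.847  7.343 -5.137] M [ 0.792  0.05  -0.015] w 0.065
```

View pics/h4.png

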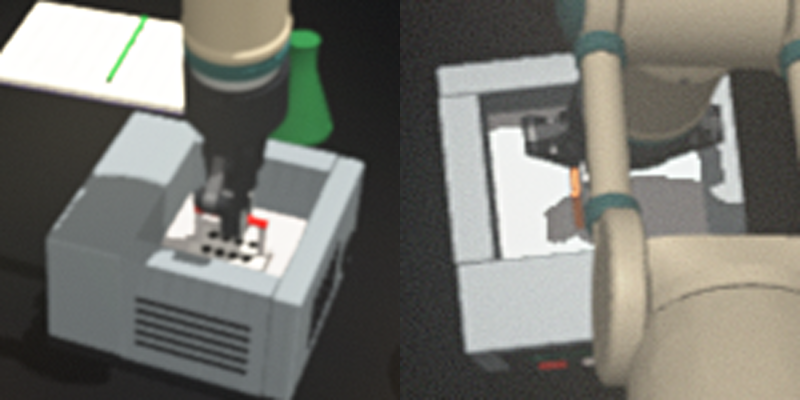

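Request:
play_rows([
  {"translation": [-0.022,-0.002,0],"rotation": [0,0,-0.045],"hand": -1},
  {"translation": [-0.022,-0.002,0],"rotation": [0,0,-0.05],"hand": -1},
  {"translation": [-0.022,-0.002,0],"rotation": [0,0,-0.05],"hand": -1},
  {"translation": [-0.022,-0.002,0],"rotation": [0,0,-0.05],"hand": -1},
  {"translation": [-0.022,-0.002,0],"rotation": [0,0,-0.05],"hand": -1},
  {"translation": [-0.022,-0.002,0],"rotation": [0,0,-0.05],"hand": -1},
  {"translation": [-0.022,-0.002,0],"rotation": [0,0,-0.045],"hand": -1},
])

```text
time: 13.93
tool_pos: [644.9, 239.5, 114.8]
tcp_rot: [-1.396, 1.005, -1.273]
force: [2.1, -9.6, -7.2]
width: 0.068
```

```bash
python3 -c "
from k import *
rep()"
```

```text
t 13.93 blk-frame TCP [  3.791  12.595 114.844] rot [-11.627  -0.254  -0.447] F [ 0.83  -9.736 -7.241] M [-1.043 -0.041  0.128] w 0.068
```

```bash
python3 - <<'E'
from k import *
c=ctrl.read_camera('scene')['img'];t=ctrl.read_camera('top')['img']
cv2.imwrite('pics/h5.png',cv2.resize(c[180:310,300:430],(600,600),interpolation=2))
a=cv2.imread('pics/p5s.png')
d=cv2.absdiff(a,c)[180:310,300:430]
cv2.imwrite('pics/h5b.png',np.hstack([cv2.resize(a[180:310,300:430],(400,400),interpolation=2),cv2.resize(d,(400,400))]))
E
```

```text
(no output)
```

View pics/h5.png

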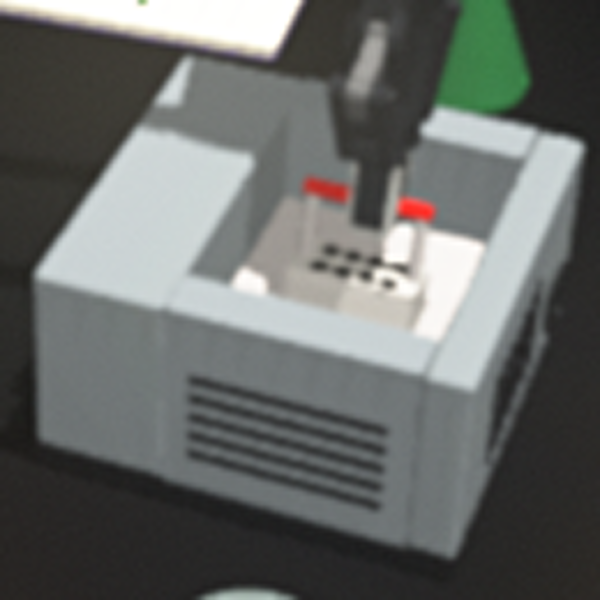

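View pics/h5b.png

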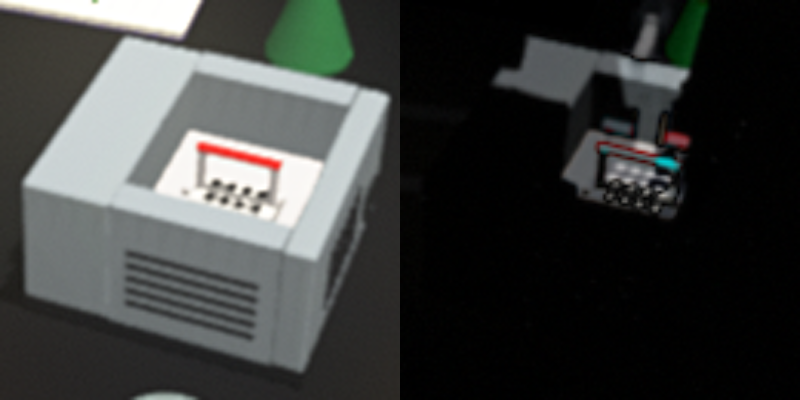

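Request:
play_rows([
  {"translation": [0.02,-0.001,0],"rotation": [0,0,0.045],"hand": -1},
  {"translation": [0.02,-0.001,0],"rotation": [0,0,0.05],"hand": -1},
  {"translation": [0.02,-0.001,0],"rotation": [0,0,0.05],"hand": -1},
  {"translation": [0.02,-0.001,0],"rotation": [0,0,0.05],"hand": -1},
  {"translation": [0.02,-0.001,0],"rotation": [0,0,0.05],"hand": -1},
  {"translation": [0.02,-0.001,0],"rotation": [0,0,0.05],"hand": -1},
  {"translation": [0.02,-0.001,0],"rotation": [0,0,0.045],"hand": -1},
])

```text
time: 14.62
tool_pos: [648.6, 213.0, 120.7]
tcp_rot: [-1.144, 1.19, -0.986]
force: [-0.8, 2.5, -3.0]
width: 0.063
```

```bash
python3 -c "
from k import *
rep()"
```

```text
t 14.62 blk-frame TCP [  4.104 -14.087 120.723] rot [ 9.852 -0.469  0.314] F [-0.495  2.542 -3.029] M [ 0.22   0.136 -0.03 ] w 0.063
```

Request:
play_rows([
  {"translation": [-0.02,0,0],"rotation": [0,0,-0.045],"hand": -1},
  {"translation": [-0.02,0,0],"rotation": [0,0,-0.05],"hand": -1},
  {"translation": [-0.02,0,0],"rotation": [0,0,-0.05],"hand": -1},
  {"translation": [-0.02,0,0],"rotation": [0,0,-0.05],"hand": -1},
  {"translation": [-0.015,0,0],"rotation": [0,0,-0.05],"hand": -1},
])

```text
time: 15.03
tool_pos: [647.3, 231.1, 125.1]
tcp_rot: [-1.312, 1.072, -1.192]
force: [-0.4, 1.7, -4.2]
width: 0.062
```

```bash
python3 -c "
from k import *
rep()"
```

```text
t 15.03 blk-frame TCP [  5.157   3.939 125.115] rot [-4.923 -0.551 -0.716] F [-0.169  1.785 -4.169] M [0.433 0.043 0.056] w 0.062
```

```bash
python3 - <<'E'
from k import *
t=rotz(7.3).apply([4,0,0])+[642.7,226.5,0]
go([t[0],t[1],128],jaw(7.3,0,-1,'y'))
c=ctrl.read_camera('scene')['img']
cv2.imwrite('pics/h6.png',cv2.resize(c[150:310,300:430],(488,600),interpolation=2))
E
```

```text
t 15.0333 pos [647.315 231.063 125.115] width 0.06165565737026759 F [-0.394  1.749 -4.169] q [ 0.286  0.526  1.411 -0.092  1.211  1.774]
shift [ 0.017 -0.01  -0.004] rows>= 0.12041123806127263 | turn [-0.009 -0.012  0.082] rows>= 0.6991168989543263
```

View pics/h6.png

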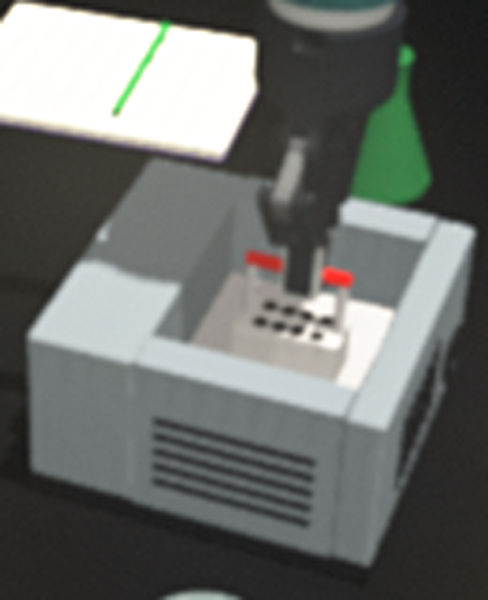

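Request:
play_rows([
  {"translation": [0.01,-0.004,-0.004],"rotation": [-0.009,-0.012,0.045],"hand": -1},
  {"translation": [0.007,-0.004,0],"rotation": [0,0,0.035],"hand": -1},
  {"translation": [0,-0.01,0],"rotation": [0,0,0],"hand": -1},
])

```text
time: 15.33
tool_pos: [645.5, 232.5, 129.5]
tcp_rot: [-1.271, 1.107, -1.106]
force: [0.3, -1.2, -2.2]
width: 0.059
```

```bash
python3 - <<'E'
from k import *
rep()
t=rotz(7.3).apply([4,0,0])+[642.7,226.5,0]
go([t[0],t[1],150],jaw(7.3,0,-1,'y'))
E
```

```text
t 15.33 blk-frame TCP [  3.543   5.583 129.541] rot [0.026 0.023 0.631] F [ 0.185 -1.28  -2.206] M [-0.211  0.015 -0.007] w 0.059
t 15.3333 pos [645.505 232.488 129.541] width 0.058832939444211155 F [ 0.346 -1.246 -2.206] q [0.244 0.515 1.416 0.001 1.211 1.676]
shift [ 0.022 -0.082  0.002] rows>= 0.5089914481459468 | turn [ 0.     0.011 -0.   ] rows>= 0.088261241413539
```

Request:
play_rows([
  {"translation": [0.02,0,0],"rotation": [0,0,0],"hand": -1},
  {"translation": [0.005,-0.01,0],"rotation": [0,0,0],"hand": -1},
  {"translation": [0,-0.02,0],"rotation": [0,0,0],"hand": -1},
  {"translation": [0,-0.02,0],"rotation": [0,0,0],"hand": -1},
])

```text
time: 15.67
tool_pos: [646.1, 225.5, 143.0]
tcp_rot: [-1.27, 1.11, -1.106]
force: [0.0, 0.1, -3.4]
width: 0.063
```

```bash
python3 - <<'E'
from k import *
rep()
t=rotz(7.3).apply([4,0,0])+[642.7,226.5,0]
go([t[0],t[1],162],jaw(7.3,0,-1,'y'))
c=ctrl.read_camera('scene')['img']
cv2.imwrite('pics/h7.png',cv2.resize(c[150:310,300:430],(488,600),interpolation=2))
E
```

```text
t 15.67 blk-frame TCP [  3.224  -1.431 143.034] rot [0.119 0.069 0.497] F [ 0.042  0.047 -3.429] M [-0.054 -0.036  0.03 ] w 0.063
t 15.6667 pos [646.08  225.49  143.034] width 0.06333766793294775 F [ 0.035  0.051 -3.429] q [0.233 0.502 1.403 0.002 1.237 1.667]
shift [-0.006 -0.076  0.003] rows>= 0.4567627465072476 | turn [ 0.001  0.008 -0.002] rows>= 0.07203444458620098
```

View pics/h7.png

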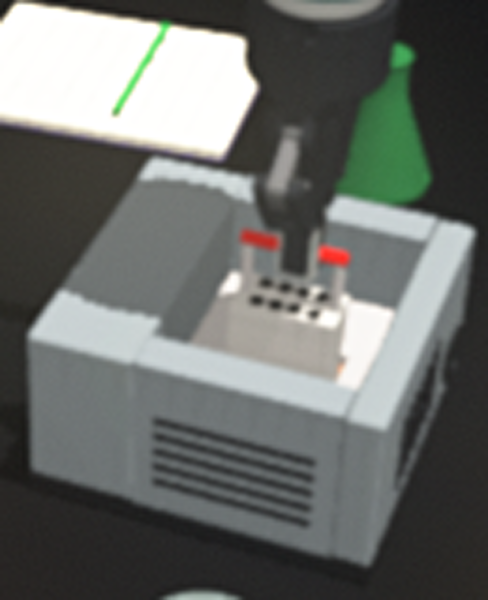

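Request:
play_rows([
  {"translation": [-0.006,-0.025,0.003],"rotation": [0,0.008,0],"hand": -1},
  {"translation": [0,-0.025,0],"rotation": [0,0,0],"hand": -1},
  {"translation": [0,-0.015,0],"rotation": [0,0,0],"hand": -1},
  {"translation": [0,0,0],"rotation": [0,0,0],"hand": -1},
])

```text
time: 16.05
tool_pos: [647.9, 228.0, 164.0]
tcp_rot: [-1.263, 1.113, -1.115]
force: [0.8, 0.5, -3.6]
width: 0.068
```

```bash
python3 - <<'E'
from k import *
rep()
t=rotz(7.3).apply([3,0,0])+[642.7,226.5,0]
go([t[0],t[1],162],jaw(7.3,0,-1,'y'))
c=ctrl.read_camera('scene')['img'];t=ctrl.read_camera('top')['img']
cv2.imwrite('pics/h8.png',cv2.resize(c[170:290,320:420],(500,600),interpolation=2));cv2.imwrite('pics/h8t.png',t);cv2.imwrite('pics/h8s.png',c)
E
```

```text
t 16.05 blk-frame TCP [  5.376   0.805 163.99 ] rot [ 0.104 -0.21   0.034] F [ 0.861  0.378 -3.621] M [-0.026 -0.019 -0.037] w 0.068
t 16.05 pos [647.93  227.981 163.99 ] width 0.06769998318280182 F [ 0.806  0.484 -3.621] q [0.236 0.489 1.372 0.001 1.277 1.679]
shift [ 0.003  0.008 -0.01 ] rows>= 0.07682932104192988 | turn [-0.004  0.001 -0.002] rows>= 0.03307424923338207
```

View pics/h8.png

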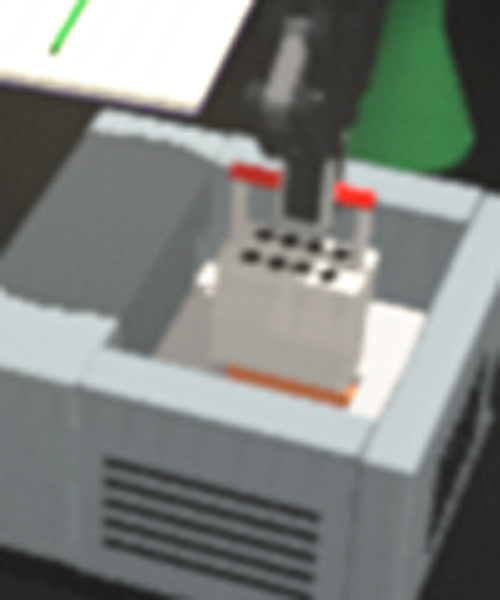

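View pics/h8t.png

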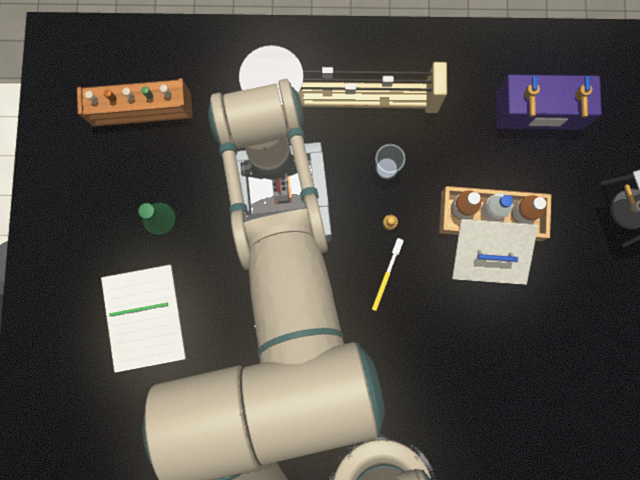

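View pics/h8s.png

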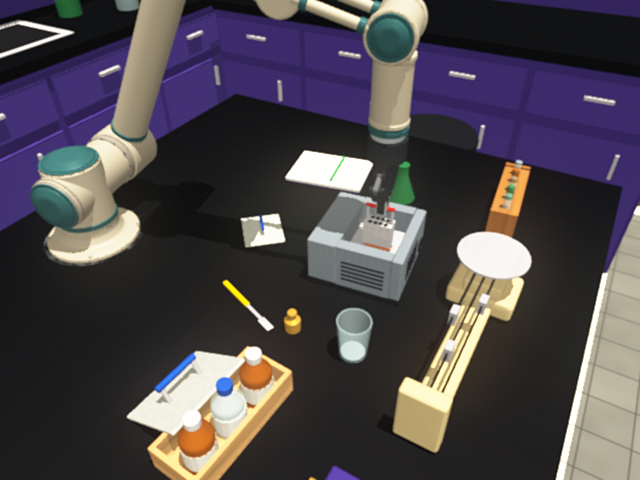

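```bash
python3 - <<'E'
from k import *
c=cv2.imread('pics/h8s.png')
im=cv2.resize(c[200:256,355:405],None,fx=11,fy=11,interpolation=cv2.INTER_CUBIC);cv2.imwrite('pics/h9.png',im[:600])
E
```

```text
(no output)
```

View pics/h9.png

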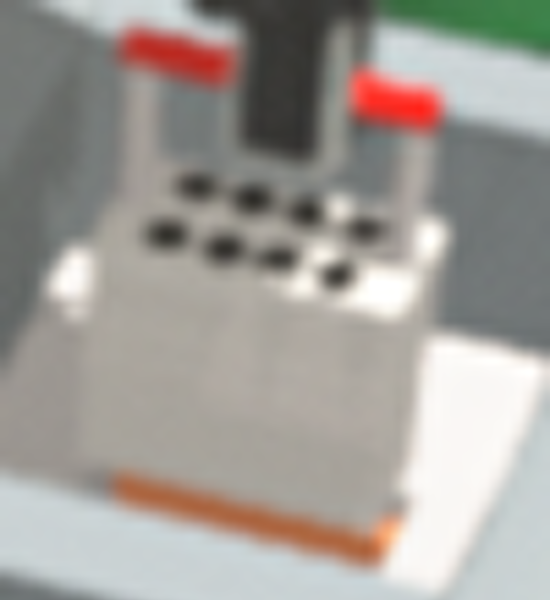

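```bash
python3 - <<'E'
from k import *
from scipy.optimize import least_squares
P=[((122,48),(-29,0,90)),((442,107),(29,0,90)),((95,252),(-30,-15,55)),((418,322),(30,-15,55)),((447,232),(30,15,55))]
P2=P+[((85,470),(-30,-12.5,0)),((392,528),(30,-12.5,0))]
f0=lambda p,P:np.concatenate([proj('scene',(rotz(p[4])*R.from_euler('x',p[3],degrees=True)*R.from_euler('y',p[5],degrees=True)).apply(l)+p[:3])-(np.array(u)/11-.45+[355,200]) for u,l in P])
for Q in(P,P2):
  r=least_squares(f0,[645,228,75,0,7.3,0],args=(Q,),x_scale=[1,1,1,1,1,1]);print(r.x,r.fun)
# constrain xy,yaw
s=ctrl.state()['tool_pos']
for Q in(P,P2):
  r=least_squares(lambda q:f0([q[0],s[1],q[1],q[2],7.3,q[3]],Q),[645,75,0,0]);print('fixed y',r.x,r.fun)
for z in(68,72,76,80):print(z,[(proj('scene',rotz(7.3).apply(l)+[646,227.5,z])-[355,200]+.45)*11 for l in((-30,-15,0),(30,-15,0),(-30,-15,55),(30,-15,55),(-29,0,90),(29,0,90))])
hx=lambda l:(proj('scene',rotz(7.3).apply(l)+[622.5,224,0])-[355,200]+.45)*11
print('mouth near edge',hx((20-31.5,-19.5,60)),hx((20+31.5,-19.5,60)),'rim',hx((20-57,-70,115)),hx((77,-70,115)))
E
```

```text
[656.318 198.951  90.131  -3.652  11.062  -0.334] [ 0.429  0.214  0.24   0.069 -0.575  0.272 -0.338 -0.432  0.242 -0.12 ]
[650.112 215.891  81.759   1.108  10.822   0.167] [ 0.584  0.446 -0.028  0.519 -0.208 -0.067 -0.484 -0.579  0.22  -1.126
 -0.122  0.062  0.037  0.746]
fixed y [647.611  69.159  -2.307  -2.211] [ 1.007  0.539 -0.609  0.453  0.245 -0.118 -1.    -0.716  0.453 -0.233]
fixed y [646.757  71.576  -0.003  -1.152] [ 0.911  0.288 -0.625  0.684  0.045 -0.49  -1.164 -0.616  0.355 -0.627
  0.635 -0.215 -0.056  0.916]
68 [array([ 82.868, 486.654]), array([381.618, 562.294]), array([ 96.002, 260.183]), array([404.777, 334.14 ]), array([136.081,  66.061]), array([438.379, 134.81 ])]
72 [array([ 83.796, 470.66 ]), array([383.253, 546.19 ]), array([ 96.99 , 243.143]), array([406.521, 316.963]), array([137.174,  48.376]), array([440.222, 116.973])]
76 [array([ 84.728, 454.594]), array([384.895, 530.012]), array([ 97.983, 226.023]), array([408.273, 299.703]), array([138.273,  30.607]), array([442.074,  99.05 ])]
80 [array([ 85.664, 438.454]), array([386.545, 513.758]), array([ 98.98 , 208.822]), array([410.033, 282.361]), array([139.378,  12.754]), array([443.935,  81.04 ])]
mouth near edge [ 47.008 527.014] [359.408 607.032] rim [-163.518  425.453] [438.376 577.89 ]
```

Request:
play_rows([
  {"translation": [0.002,0.004,-0.008],"rotation": [-0.004,0,0],"hand": -1},
  {"translation": [0,0,0],"rotation": [0,0,0],"hand": -1},
  {"translation": [0,0,0],"rotation": [0,0,0],"hand": -1},
])

```text
time: 16.4
tool_pos: [644.7, 226.9, 161.1]
tcp_rot: [-1.269, 1.118, -1.112]
force: [-0.2, -0.9, -3.3]
width: 0.064
```

```bash
python3 - <<'E'
from k import *
rep()
c=ctrl.read_camera('scene')['img'];ctrl.read_camera('scene');rep()
a=cv2.imread('pics/p5s.png');cv2.imwrite('pics/h10.png',np.hstack([cv2.resize(c[190:290,300:430],(400,308),interpolation=2),cv2.resize(c[330:480,110:305],(400,308),interpolation=2)]))
print('cover diff',cv2.absdiff(c,a)[345:440,125:250].mean())
E
```

```text
t 16.40 blk-frame TCP [  2.043   0.157 161.124] rot [0.076 0.233 0.042] F [-0.316 -0.912 -3.316] M [-0.02  -0.003  0.017] w 0.064
t 16.50 blk-frame TCP [  1.99    0.152 161.077] rot [0.074 0.244 0.043] F [-0.358  0.279 -3.033] M [ 0.003 -0.043  0.014] w 0.063
cover diff 1.468659649122807
```

View pics/h10.png

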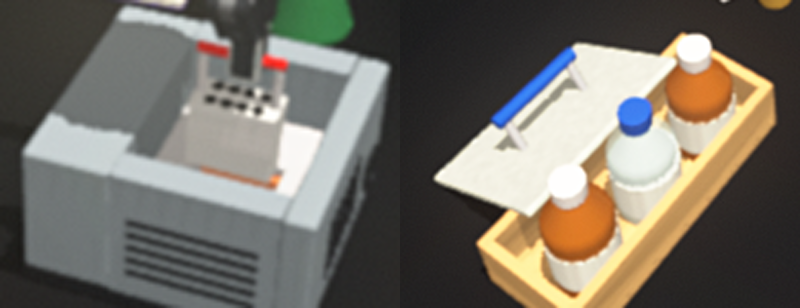

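Request:
play_rows([
  {"translation": [0,-0.02,0],"rotation": [0,0,0],"hand": -1},
  {"translation": [0,-0.002,0],"rotation": [0,0,0],"hand": -1},
  {"translation": [0,0,0],"rotation": [0,0,0],"hand": -1},
])

```text
time: 16.75
tool_pos: [644.5, 226.8, 166.4]
tcp_rot: [-1.27, 1.119, -1.111]
force: [0.3, 1.0, -2.5]
width: 0.063
```

```bash
python3 - <<'E'
from k import *
rep();ctrl.read_camera('scene');ctrl.read_camera('scene');rep()
print(ctrl.finish_job())
E
```

```text
t 16.75 blk-frame TCP [  1.795   0.042 166.44 ] rot [0.068 0.314 0.034] F [ 0.395  1.008 -2.465] M [-0.061 -0.012 -0.03 ] w 0.063
t 16.85 blk-frame TCP [  1.978   0.049 166.538] rot [0.071 0.283 0.034] F [-0.185  0.048 -2.616] M [ 0.016 -0.064 -0.033] w 0.066
the job is handed in; nothing more can be done
None
```

The job is handed in after about 17 s. The cover is leaning against the carrier, let go of, and the block is free and held level above its well.

- **Cover:** It leans at about 28°, lower edge on the bench, against the carrier's wall facing the robot. It had not visibly moved after I let go or when I looked again at the end. It pressed briefly at about 62 N while being set down, and I backed off before opening the fingers.
- **Block:** I rocked it left and right about five times while easing it up. The upward pull read at most about 11 N at the checks between swings, and the heater had not moved when I compared pictures midway through. The swings reached about 14 mm on the right, slightly past the 8 to 13 mm given. The block also crept up faster than the 1 to 2 mm a swing you gave.
- **At hand-in:** The block's underside is about 14 mm above the well's mouth, give or take 4 mm. That comes from a camera fit made about 2.5 mm lower plus the measured lift. The wrist carries only the block's weight, and the tool is level to about 0.3°.
- **Disagreement:** The camera fits of the block put its tilt anywhere from 0° to about 4°, mostly 1 to 2°, which I took as measuring error. The two cameras also differed by 2 to 4 mm on the handle's position.
- **Other things:** In the pictures taken with the block out of its well, just before hand-in, the beaker, weight, spatula and flask looked unmoved.

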